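Turn a film winder back to its stop and lock it

TASK

Make the film winder ready for a new roll: lift its holding pawl by the red ball right over until it rests back, then turn the wheel backwards (counterclockwise from above) by its black handle until you feel it press firmly but gently on its hidden sprung stop. Then lay the pawl gently back down on the teeth without dropping it, and leave the wheel at its stop. Do not force the wheel against the pawl, and leave the cup, the cap and the timer alone.

Things in the scene. Friction and masses are not known exactly. Their poses are not given: they have to be found in the camera images.
- winder: White round film winder with a blue band, fixed to the table, 160 mm across; origin at the centre of its underside, on the wheel's axis, z up. A steel clevis (top 57 mm above the table) on its +y side carries the pawl. A sprung stop for the wheel is hidden inside; its place differs each time.
- wheel_centre (a point): Point on the wheel's upright axis at the top of the disc, 34 mm above the table. The aluminium disc is 150 mm across; on its rim (58 to 74 mm from the axis) are 14 steel saw teeth, crests 43 mm above the table; a blue hub 40 mm across stands to 50 mm above the table.
- wheel (a joint): Turn of the wheel, rad: near 0 at the start, a tooth bearing on the seated pawl; grows as it turns backwards (counterclockwise from above). Friction 0.06 N m (1.3 N at the handle). Between 0.6 and 1.4 it meets the stop, which yields 0.25 rad per N m: 4 N at the handle is just firm, 15 N (0.18 rad past touch) too much, 6 to 9 N right. Over 40 N between tooth and pawl is too much.
- handle (a point): Grip point of the wheel's upright handle, a black round sleeve 14 mm in diameter from 48 to 96 mm above the table; the point lies on its axis, 80 mm above the table and 48 mm from the wheel's axis, at -145 degrees in the winder's frame (from +x towards +y) plus the wheel's turn.
- pawl_knob (a point): Centre of the red revolving ball (17 mm in diameter) on the free end of the steel pawl; 77 mm above the table when the pawl is seated. It swings with the pawl about the hinge: 32 mm from it along the winder's +x and 25 mm above it at pawl angle 0, so 40.6 mm from the hinge axis.
- pawl_hinge (a point): Centre of the pawl's level hinge, in the clevis, 52 mm above the table; the hinge axis runs along the winder's y. The pawl lies from here along the winder's +x, 13 mm wide.
- pawl (a joint): Angle of the pawl, rad: 0 seated between two teeth, up to 0.28 lying on a tooth, growing as its ball is lifted over towards the winder's -x, 1.55 resting back (ball 84 mm above the table, 24 mm past the hinge; over 1.4 counts). Past about 1.2 it tips back and stays by itself, below that it drops onto the teeth (weight 90 to 120 g); over 8 rad/s is a drop, letting go below 0.35 is not.
- cup: Clear plastic cup, 61 mm across and 50 mm high, loose on the table beside the winder, to be left alone; origin at the centre of its underside.
- cap: Clear funnel-shaped cap, 33 mm across and 27 mm high, loose on the table beside the winder, to be left alone; origin at the centre of its underside.
- timer: White bench timer with blue dial, 66 mm across and 44 mm high, loose near the right end of the table, to be left alone; origin at the centre of its underside.

How it is judged (in metres and radians):
On the way, in this order (a step that is already met when the one before it is completed fails the run):
1. the pawl has been lifted over and rests back, clear of the wheel (value of joint pawl above 1.4 rad), for 0.3 s.
2. with the pawl back, the wheel has been turned backwards and is pressed on its stop with more than 3 N (value of joint pawl above 1.4 rad and contact force between wheel_lug and stop_buffer above 3 N), for 0.3 s.
At the end, for the whole second after the job is handed in: The pawl lies at rest on the wheel's teeth (angle below 0.32 rad), and the wheel is at rest at its hidden stop, touching it or within about 0.08 rad of it (value of joint pawl below 0.32 rad and velocity of joint pawl between -0.1 and 0.1 rad/s and distance between wheel_lug and stop_buffer below 0.0125 m and velocity of joint wheel between -0.05 and 0.05 rad/s).
It fails at once if the wheel is driven hard into its stop (more than 20 N) (contact force between wheel_lug and stop_buffer above 20 N).
It fails at once if the pawl and the teeth are forced against each other (more than 40 N) (contact force between pawl and wheel above 40 N).
It fails at once if the pawl is dropped onto the teeth (falls faster than 8 rad/s) (velocity of joint pawl below -8 rad/s).
It fails at once if the cup, the cap or the timer is shifted by more than 20 mm (distance of any of cup, cap, timer from where it was at the start of the episode above 0.02 m).
It also fails if it takes over 64 s, if anything falls off the work surface, if the arm or the gripper's body presses on something with over 40 N, if the wrist force passes 120 N, or if a joint passes its speed limit or range.

ROBOT

A 7-joint arm with a two-finger parallel gripper is mounted at the origin on a cart in front of the work surface, level with it; the furniture and walls round the work are solid. World frame = base frame: x ahead of the robot, y to its left, z up, the work surface at z = 0. Lengths are in m, angles in degrees, forces in N, time in s.
With the tool pointing down it reaches from about 0.425 to 0.875 m from the base axis. Payload 4.7 kg.
Tool frame: the origin (TCP) lies on the mounting face of the last link; the fingertips stand 182 mm ahead of it and the grasp point (between the pads) lies 164 mm ahead of it; z points along the fingers, y is the line along which they close (so a half turn about z gives the same grasp; the last joint's range is limited). The gripper opens to 87 mm and grips with 3 to 60 N. Pads are 19 mm wide; open, the fingers measure 117 mm over their backs; the gripper's body (75 mm by 190 mm) begins 51 mm behind the grasp point.
Start: joints at [-75.166, 18.392, -4.016, 83.108, 1.295, 78.541, -3.26], TCP at [0.158, 0.631, 0.405] pointing down, gripper open.
Joint ranges: [-163.93, 163.93], [-17.29, 119.83], [-79.2, 71.16], [3.27, 140.29], [-89.18, 269.18], [5.43, 117.66], [-154.24, 154.24]. Speed limits (degrees/s): [147.25, 147.25, 180, 180, 180, 180, 180].

INTERFACE

Orientations are given as [roll, pitch, yaw] about the fixed x, y, z axes, in that order (R = Rz(yaw) Ry(pitch) Rx(roll)).
In Python, from cell import env gives the robot as it stands.
- The arm moves only by the tool servo_tool, never from a script. Its argument "plan" is a list of rows, each an object with "xyz": the shift along the tool's x, y, z in cm, a list of three; "twist": the turn, a rotation vector about the tool's x, y, z in degrees, a list of three; "jaw": the closure, from 0 (fully open) to 1 (shut). In form: [{"xyz": [x, y, z], "twist": [wx, wy, wz], "jaw": jaw}, ...]. A call has 1 to 10 rows; each row is the pose to reach, as a shift and turn from the pose commanded when the call began, along the tool's axes at that moment; what a row does not reach only later rows make up. A row lasts 1/12 s, in which the tool goes at most 41.7 mm and 7.16 degrees, less where a joint would pass 70% of its speed; a pose out of reach is approached as far as the arm can. A call with a gripper value outside its range is refused whole. The fingers move at their own pace and stop on an object; "newtons" is the grip in N (left out, the last holds). Time passes only in rows, so rows that repeat a pose let the fingers close. It gives the time, the measured TCP pose, the force, the opening and the grip force at its end, in the units of the state.
- env.get_obs(): the state, without advancing time (a new reading comes with each control period).
- env.read_camera(name): name is "scene" or "side" or "wrist"; returns a dict with "img" (384x512x3 uint8, red, green, blue), "camera_matrix" (3x3 intrinsics, pixels), "R" (3x3) and "t" (3): a world point X has camera coordinates R X + t. Camera axes: x right, y down, z forward; pixel columns grow to the right and rows downward; lengths in m; the calibration is good to about 2 mm. A picture is of the moment at which its call begins. There is no depth.
- env.sign_off(): hands the job in; it is judged then, once.
The state is a dict: "time_s": time; "qpos": joint angles; "joint_velocities": joint speeds; "effort": joint torques, N m; "tool_pos": TCP position; "tool_rot": TCP orientation; "force": force on the tool from outside, world axes, zero at the start; "wrist_torque": the same for the moment, N m; "grip_width": finger opening in m; "grasp_force": force on a finger pad.
Only numpy, scipy, OpenCV 4.12 (cv2) and the standard library are available. Lean on these libraries where they do the work, as an engineer would, in place of code of your own. Each camera call takes 0.05 s, during which the arm holds its last target. There are 200 camera calls.

## Working session

There is one attempt and no reset: what is moved stays moved. The work goes in short steps, Python scripts to look and compute and a tool call to move; the robot and the scene stay as the last step left them, time stands still between calls to the robot, and variables do not carry over. Pictures are saved under pics/ and viewed, at most 10 in all, crops included, and the job is handed in when it is done.

Besides the shell and the picture viewer there is one more tool, called after ">>>" in YAML: its name, and indented under it one key for each argument. servo_tool: Moves the arm, as the interface text tells. Its arguments: {"type":"object","properties":{"plan":{"type":"array","items":{"type":"object","properties":{"xyz":{"type":"array","items":{"type":"number"}},"twist":{"type":"array","items":{"type":"number"}},"jaw":{"type":"number"}}}},"newtons":{"type":"number"}},"required":["plan"]}

```bash
mkdir -p pics; python3 - <<'E'
from cell import env
import cv2,numpy as np
print(env.get_obs())
for n in ["scene","side","wrist"]:
    c=env.read_camera(n); cv2.imwrite(f"pics/{n}0.png",c["img"][:,:,::-1]); np.savez(f"{n}0.npz",**c)
    print(n,c["camera_matrix"].tolist(),(-c["R"].T@c["t"]).round(3))
E
```

```text
{'time_s': 0.0, 'qpos': array([-75.16732036,  18.43998978,  -4.0147071 ,  83.17597284,
         1.29666176,  78.53967813,  -3.25999225]), 'joint_velocities': array([-0.19198437,  0.06362319, -0.0210235 ,  0.04441131, -0.00369839,
       -0.02802778,  0.06514219]), 'effort': array([ 9.40678115e-05, -4.91308486e+01, -4.03863313e-01, -3.12518513e+01,
       -6.39512180e-02,  4.43314039e-02,  1.90667220e-04]), 'tool_pos': array([0.1575174 , 0.63041384, 0.40364114]), 'tool_rot': array([-1.79889692e+02,  7.62918588e-03,  1.65976658e+02]), 'force': array([ 0.53176072, -0.72551053, -0.4982804 ]), 'wrist_torque': array([ 0.0220226 ,  0.05605203, -0.02956899]), 'grasp_force': 0.0, 'grip_width': 0.08684875861111911}
scene [[454.6716321097386, 0.0, 247.03603275097768], [0.0, 454.6716321097386, 182.96954334585232], [0.0, 0.0, 1.0]] [0.76  0.746 0.873]
side [[394.579044204706, 0.0, 257.3145290166555], [0.0, 394.579044204706, 196.6622791848554], [0.0, 0.0, 1.0]] [-0.113 -0.207  1.082]
wrist [[264.3771342354158, 0.0, 254.04718390444177], [0.0, 264.3771342354158, 188.11922266918722], [0.0, 0.0, 1.0]] [0.084 0.649 0.384]
```

View pics/scene0.png

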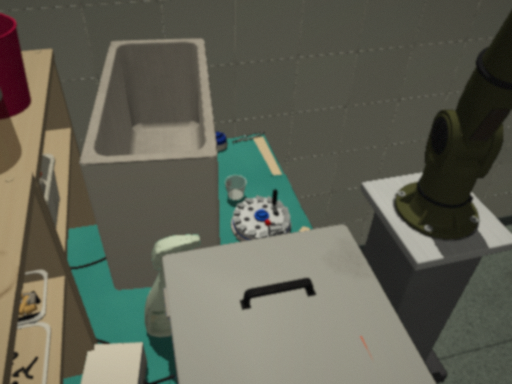

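View pics/side0.png

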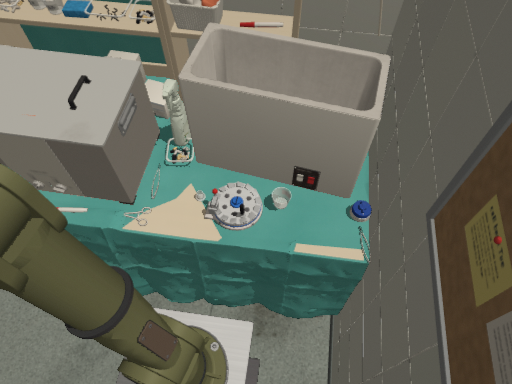

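The winder shows in the side view near (237,205) with the red ball near (215,191). In the scene view it is near (262,217).

```bash
python3 - <<'E'
import cv2,numpy as np
a=cv2.imread("pics/side0.png")[175:235,190:300]; b=cv2.imread("pics/scene0.png")[170:245,215:315]
a=cv2.resize(a,None,fx=6,fy=6,interpolation=cv2.INTER_CUBIC)
b=cv2.resize(b,None,fx=6,fy=6,interpolation=cv2.INTER_CUBIC)
def grid(i,x0,y0,s=6):
    for k in range(0,i.shape[1],10*s): cv2.putText(i,str(x0+k//s),(k,8),0,.3,(0,255,255)); cv2.line(i,(k,10),(k,16),(0,255,255))
    for k in range(0,i.shape[0],10*s): cv2.putText(i,str(y0+k//s),(0,k+4),0,.3,(0,255,255)); cv2.line(i,(20,k),(26,k),(0,255,255))
grid(a,190,175);grid(b,215,170)
cv2.imwrite("pics/a.png",a);cv2.imwrite("pics/b.png",b)
def ray(n,u,v,z):
    c=np.load(n+"0.npz");d=c["R"].T@np.linalg.inv(c["camera_matrix"])@[u,v,1];o=-c["R"].T@c["t"]
    return (o+d*(z-o[2])/d[2]).round(3)
print(ray("side",237,203,.05),ray("scene",262,216,.05),ray("side",215,191,.077))
print("sink base edges",ray("side",198,172,0),ray("side",352,201,0), "sink top", )
print("cup",ray("side",281,200,0.02))
E
```

```text
[ 0.48  -0.063  0.05 ] [ 0.493 -0.041  0.05 ] [0.497 0.006 0.077]
sink base edges [0.609 0.093 0.   ] [ 0.568 -0.418  0.   ] sink top
cup [ 0.527 -0.194  0.02 ]
```

View pics/a.png

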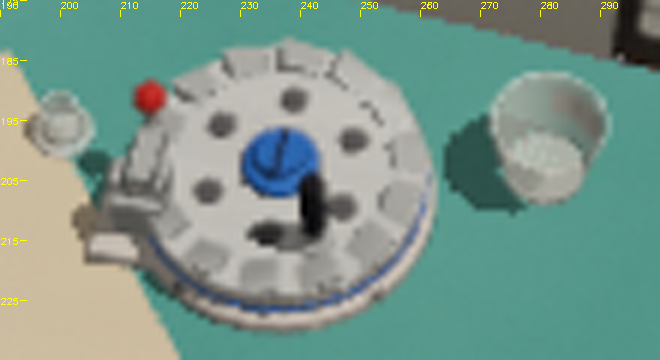

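View pics/b.png

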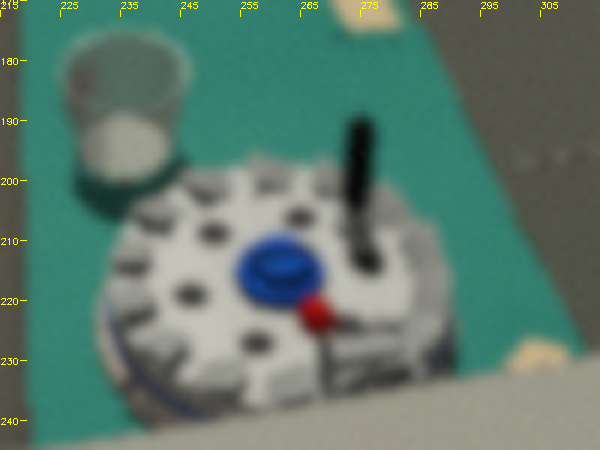

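Reading both crops: side view has hub top (236.5,201), ball (214.5,191) and handle top (241.5,204). Scene view has hub (261.5,214), ball (267,222) and handle top (275,190.5). The cap is at side (199.5,195) and the cup at (279,197).

```bash
cat >h.py <<'E'
import cv2,numpy as np
from scipy.optimize import least_squares
def proj(c,X): 
    q=(c["R"]@np.asarray(X,float).T).T+c["t"]; q=q@c["camera_matrix"].T; return q[...,:2]/q[...,2:]
def ray(c,u,v,z):
    d=c["R"].T@np.linalg.inv(c["camera_matrix"])@[u,v,1];o=-c["R"].T@c["t"]
    return (o+d*(z-o[2])/d[2]).round(4)
def tri(obs):
    return least_squares(lambda X:np.concatenate([proj(c,X)-uv for c,uv in obs]),[.5,0,.05])
E
python3 - <<'E'
from h import *
s=dict(np.load("side0.npz"));c=dict(np.load("scene0.npz"))
for n,a,b in [("hub",(236.5,201),(261.5,214)),("ball",(214.5,191),(267,222)),("htop",(241.5,204),(275,190.5)),("cup",(279.5,204),(234,196))]:
    r=tri([(s,a),(c,b)]);print(n,r.x.round(4),r.fun.round(1))
# joint fit: x,y,yaw, hinge radius y offset, wheel=0
def pts(p):
    x,y,w,hx,hy=p;R=np.array([[np.cos(w),-np.sin(w)],[np.sin(w),np.cos(w)]])
    L=np.array([[0,0],[hx+.032,hy],.048*np.array([np.cos(np.radians(-145)),np.sin(np.radians(-145))])])
    return np.c_[L@R.T+[x,y],[.05,.077,.096]]
def f(p):
    P=pts(p);return np.r_[(proj(s,P)-[(236.5,201),(214.5,191),(241.5,204)]).ravel(),(proj(c,P)-[(261.5,214),(267,222),(275,190.5)]).ravel()]
for w0 in (0,1.5,3,-1.5):
    r=least_squares(f,[.48,-.05,w0,0,.066]);print(r.cost,r.x.round(4),np.degrees(r.x[2]),"\n",pts(r.x).round(4),r.fun.round(1))
for z in (.2,.25,.3,.35): print(z,"box top corners side",ray(s,146,63,z),ray(s,118,127,z),"scene back edge",ray(c,348,228,z),ray(c,163,252,z),"sink",ray(s,186,75,z),ray(s,367,126,z),ray(c,85,160,z),ray(c,216,153,z))
print("box base",ray(s,130,197,0),ray(s,160,137,0),"cap",ray(s,199.5,195,.013))
E
```

```text
hub [ 0.4899 -0.0582  0.0415] [-0.4  0.5 -0.5 -0.3]
ball [0.4957 0.0073 0.0773] [-0.1  0.1 -0.1 -0.1]
htop [ 0.4498 -0.0814  0.0955] [-0.7  0.7 -0.7 -0.5]
cup [ 0.529  -0.191  -0.0062] [ 0.3 -0.3  0.3  0.2]
4.347003327550013 [ 0.4897 -0.0553 -0.0331 -0.0281  0.0627] -1.895617453707464 
 [[ 0.4897 -0.0553  0.05  ]
 [ 0.4957  0.0072  0.077 ]
 [ 0.4495 -0.0815  0.096 ]] [-1.5 -1.  -0.1  0.2 -0.7  0.7  0.1 -1.9 -0.2 -0.  -0.6 -0.6]
4.347003327550637 [ 0.4897 -0.0553 -0.0331 -0.0281  0.0627] -1.8956130039981958 
 [[ 0.4897 -0.0553  0.05  ]
 [ 0.4957  0.0072  0.077 ]
 [ 0.4495 -0.0815  0.096 ]] [-1.5 -1.  -0.1  0.2 -0.7  0.7  0.1 -1.9 -0.2 -0.  -0.6 -0.6]
4.34700332754998 [ 0.4897 -0.0553  6.2501 -0.0281  0.0627] 358.10438267287293 
 [[ 0.4897 -0.0553  0.05  ]
 [ 0.4957  0.0072  0.077 ]
 [ 0.4495 -0.0815  0.096 ]] [-1.5 -1.  -0.1  0.2 -0.7  0.7  0.1 -1.9 -0.2 -0.  -0.6 -0.6]
4.347003327550078 [ 0.4897 -0.0553 -0.0331 -0.0281  0.0627] -1.8956185552582183 
 [[ 0.4897 -0.0553  0.05  ]
 [ 0.4957  0.0072  0.077 ]
 [ 0.4495 -0.0815  0.096 ]] [-1.5 -1.  -0.1  0.2 -0.7  0.7  0.1 -1.9 -0.2 -0.  -0.
[... 338 characters left out ...]
4079 0.2197 0.25  ] [0.7543 0.1952 0.25  ] sink [0.7888 0.1373 0.25  ] [ 0.6601 -0.4069  0.25  ] [ 0.8884 -0.1108  0.25  ] [ 0.6021 -0.0694  0.25  ]
0.3 box top corners side [0.7675 0.2441 0.3   ] [0.5191 0.2462 0.3   ] scene back edge [0.4361 0.2619 0.3   ] [0.7547 0.2394 0.3   ] sink [0.7346 0.1166 0.3   ] [ 0.6137 -0.3949  0.3   ] [ 0.878 -0.042  0.3  ] [ 0.6148 -0.004   0.3   ]
0.35 box top corners side [0.7112 0.2153 0.35  ] [0.4787 0.2172 0.35  ] scene back edge [0.4644 0.3041 0.35  ] [0.7552 0.2836 0.35  ] sink [0.6804 0.0959 0.35  ] [ 0.5672 -0.3829  0.35  ] [0.8677 0.0267 0.35  ] [0.6274 0.0615 0.35  ]
box base [0.4827 0.2874 0.    ] [0.7377 0.2583 0.    ] cap [0.5137 0.065  0.013 ]
```

>>> servo_tool:
  plan:
    - {"xyz":[-26.9,-24.2,-2],"twist":[0,0,-12],"jaw":0.5}
    - {"xyz":[-26.9,-24.2,-2],"twist":[0,0,-12],"jaw":0.5}
    - {"xyz":[-26.9,-24.2,-2],"twist":[0,0,-12],"jaw":0.5}
    - {"xyz":[-26.9,-24.2,-2],"twist":[0,0,-12],"jaw":0.5}
    - {"xyz":[-26.9,-24.2,-2],"twist":[0,0,-12],"jaw":0.5}
    - {"xyz":[-26.9,-24.2,-2],"twist":[0,0,-12],"jaw":0.5}
    - {"xyz":[-26.9,-24.2,-2],"twist":[0,0,-12],"jaw":0.5}
    - {"xyz":[-26.9,-24.2,-2],"twist":[0,0,-12],"jaw":0.5}
    - {"xyz":[-26.9,-24.2,-2],"twist":[0,0,-12],"jaw":0.5}
    - {"xyz":[-26.9,-24.2,-2],"twist":[0,0,-12],"jaw":0.5}

```text
time_s: 0.98
tool_pos: [0.3643, 0.3244, 0.4254]
tool_rot: [-179.9, 0.1, 177.3]
force: [-0.3, 1.2, -0.6]
grip_width: 0.0438
grasp_force: 0.0
```

>>> servo_tool:
  plan:
    - {"xyz":[-5,-33.7,0],"twist":[0,0,-0.8],"jaw":0.5}
    - {"xyz":[-5,-33.7,0],"twist":[0,0,-0.8],"jaw":0.5}
    - {"xyz":[-5,-33.7,0],"twist":[0,0,-0.8],"jaw":0.5}
    - {"xyz":[-5,-33.7,0],"twist":[0,0,-0.8],"jaw":0.5}
    - {"xyz":[-5,-33.7,0],"twist":[0,0,-0.8],"jaw":0.5}
    - {"xyz":[-15.2,-33.7,6.5],"twist":[0,0,-0.8],"jaw":0.5}
    - {"xyz":[-15.2,-33.7,6.5],"twist":[0,0,-0.8],"jaw":0.5}
    - {"xyz":[-15.2,-33.7,6.5],"twist":[0,0,-0.8],"jaw":0.5}
    - {"xyz":[-15.2,-33.7,6.5],"twist":[0,0,-0.8],"jaw":0.5}
    - {"xyz":[-15.2,-33.7,6.5],"twist":[0,0,-0.8],"jaw":0.5}

```text
time_s: 1.82
tool_pos: [0.501, -0.0151, 0.3586]
tool_rot: [-179.9, 0.0, 178.6]
force: [-0.5, 0.1, -0.3]
grip_width: 0.0438
grasp_force: 0.0
```

```bash
python3 - <<'E'
from cell import env
from h import *
o=env.get_obs();print(o["tool_pos"],o["tool_rot"],o["qpos"].round(1))
c=env.read_camera("wrist");np.savez("wrist1.npz",**c)
i=c["img"][:,:,::-1].copy()
i=cv2.resize(i,None,fx=1.5,fy=1.5,interpolation=cv2.INTER_CUBIC)
for k in range(0,512,50): cv2.putText(i,str(k),(int(k*1.5),8),0,.3,(0,255,255))
for k in range(0,384,50): cv2.putText(i,str(k),(0,int(k*1.5)+4),0,.3,(0,255,255))
cv2.imwrite("pics/w1.png",i); print(-c["R"].T@c["t"],c["R"])
E
```

```text
[ 0.50102053 -0.01514842  0.35864286] [-1.79882493e+02  2.61260234e-02  1.78564636e+02] [-36.2   1.3  35.6 108.6  -0.7  70.4  88.2]
[ 0.42481702 -0.01275587  0.33868237] [[ 0.02525819  0.99967385 -0.00377113]
 [ 0.96080872 -0.02323414  0.27623682]
 [ 0.27605911 -0.01060057 -0.9610822 ]]
```

View pics/w1.png

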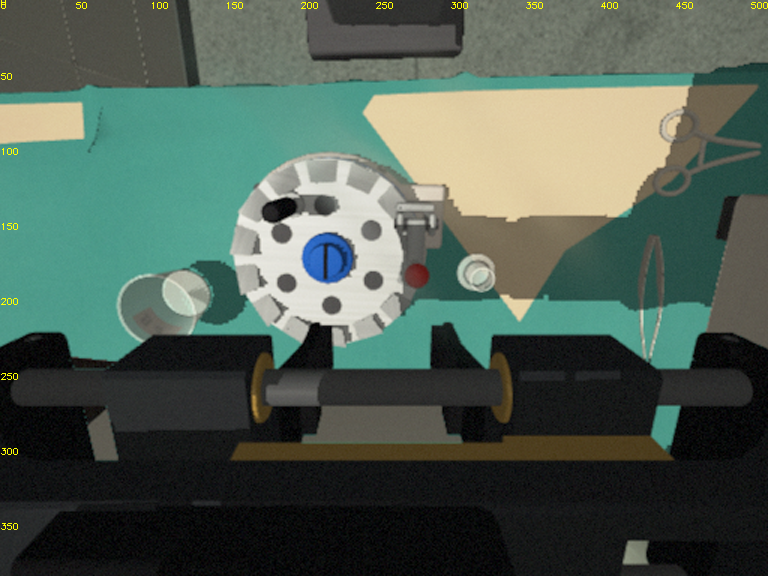

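The wrist view shows hub (218,171.5), ball (278,183.5), handle top (180,141) and hinge pin (278,146), in native pixels. The cap is at (317,181) and the cup at about (110,200).

```bash
python3 - <<'E'
from h import *
w=dict(np.load("wrist1.npz"))
for n,u,v,z in [("hub",218,171.5,.05),("ball",278,183.5,.077),("htop",180,141,.096),("hinge",278,146,.054),("cap",317,181,.015)]: print(n,ray(w,u,v,z))
E
```

```text
hub [ 0.4875 -0.0557  0.05  ]
ball [0.4957 0.009  0.077 ]
htop [ 0.4483 -0.0816  0.096 ]
hinge [0.4603 0.0109 0.054 ]
cap [0.5104 0.0634 0.015 ]
```

>>> servo_tool:
  plan:
    - {"xyz":[0.6,2.3,2],"jaw":0.5}
    - {"xyz":[0.6,2.3,5],"jaw":0.5}
    - {"xyz":[0.6,2.3,8],"jaw":0.5}
    - {"xyz":[0.6,2.3,10],"jaw":0.5}
    - {"xyz":[0.6,2.3,11.4],"jaw":0.5}
    - {"xyz":[0.6,2.3,11.4],"jaw":0.5}
    - {"xyz":[0.6,2.3,11.4],"jaw":0.5}

```text
validation failed for argument at $.pl...
```

```bash
python3 - <<'E'
from cell import env
from h import *
o=env.get_obs();print(o["tool_pos"],o["tool_rot"],o["force"])
i=[]
for n,(x0,x1,y0,y1) in dict(wrist=(180,340,60,300),scene=(210,320,150,260),side=(180,290,140,250)).items():
    c=env.read_camera(n);np.savez(n+"2.npz",**c)
    m=c["img"][y0:y1,x0:x1,::-1].copy(); i.append(cv2.resize(m,(int(380*m.shape[1]/m.shape[0]) if n=="wrist" else 260,380 if n=="wrist" else 260),interpolation=cv2.INTER_CUBIC))
    if n=="wrist":print(proj(c,[.4957,.008,.077]))
i=[cv2.copyMakeBorder(m,0,380-m.shape[0],0,0,0) for m in i]
cv2.imwrite("pics/g2.png",np.hstack(i))
E
```

```text
[ 0.50197426 -0.01723326  0.35759184] [-1.79721240e+02  8.65507264e-03  1.78391928e+02] [ 1.89550099 -1.71290395 -0.42418753]
[279.92729025 182.93538701]
```

View pics/g2.png

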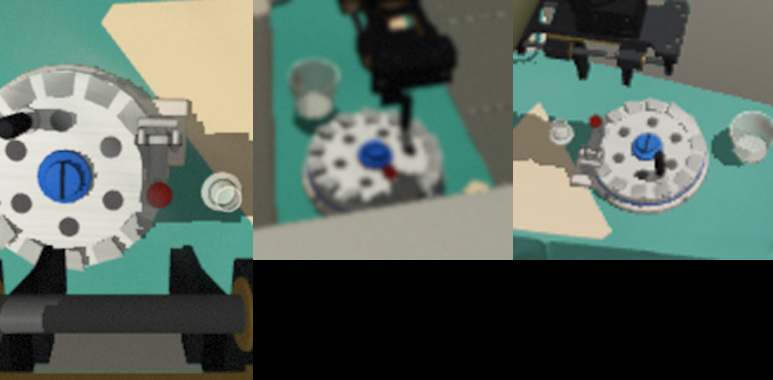

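The move was refused because it had no twist, so this picture shows the arm still in its old pose, about 11 cm above the ball. I'll resend it with twist.

>>> servo_tool:
  plan:
    - {"xyz":[0.7,2.5,2],"twist":[0,0,0],"jaw":0.5}
    - {"xyz":[0.7,2.5,5],"twist":[0,0,0],"jaw":0.5}
    - {"xyz":[0.7,2.5,8],"twist":[0,0,0],"jaw":0.5}
    - {"xyz":[0.7,2.5,10],"twist":[0,0,0],"jaw":0.5}
    - {"xyz":[0.7,2.5,11.3],"twist":[0,0,0],"jaw":0.5}
    - {"xyz":[0.7,2.5,11.3],"twist":[0,0,0],"jaw":0.5}
    - {"xyz":[0.7,2.5,11.3],"twist":[0,0,0],"jaw":0.5}

```text
time_s: 2.6
tool_pos: [0.493, 0.0151, 0.2469]
tool_rot: [180.0, -0.0, 178.9]
force: [-0.7, -0.2, -0.9]
grip_width: 0.0433
grasp_force: 0.0
```

```bash
python3 - <<'E'
from cell import env
from h import *
o=env.get_obs();print(o["tool_pos"],o["tool_rot"],o["force"])
i=[]
for n,(x0,x1,y0,y1) in dict(wrist=(180,400,60,300),scene=(230,310,170,250),side=(180,270,150,240)).items():
    c=env.read_camera(n);np.savez(n+"2.npz",**c)
    m=c["img"][y0:y1,x0:x1,::-1].copy(); i.append(cv2.resize(m,(350 if n=="wrist" else 220,380 if n=="wrist" else 220),interpolation=cv2.INTER_CUBIC))
    if n=="wrist":print(proj(c,[.4957,.008,.077]))
i=[cv2.copyMakeBorder(m,0,380-m.shape[0],0,0,0) for m in i]
cv2.imwrite("pics/g3.png",np.hstack(i))
E
```

```text
[0.49296025 0.01506938 0.24694877] [ 1.79962335e+02 -4.35041352e-02  1.78903468e+02] [-0.69923072 -0.18616874 -0.90447683]
[242.30829952 243.56173213]
```

View pics/g3.png

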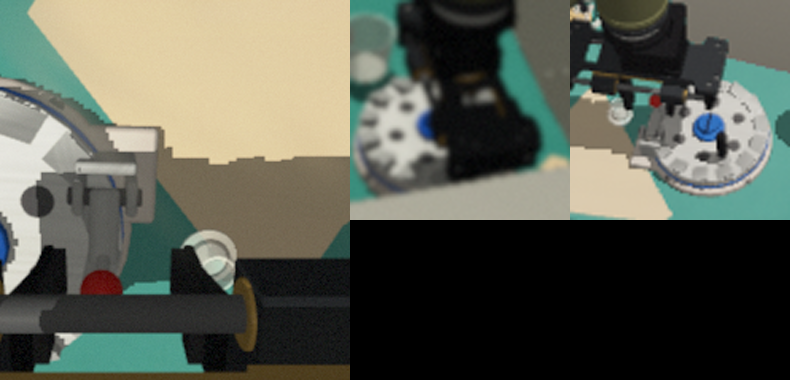

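The ball sits between the fingers, 6 to 7 mm off centre towards -y, as the predicted pixel said. I'll correct that and close gently.

```bash
python3 - <<'E'
from cell import env
o=env.get_obs();print(o["tool_pos"],o["tool_rot"],o["force"])
E
```

```text
[0.49400373 0.0142687  0.24831474] [1.79924500e+02 1.50688204e-01 1.78833183e+02] [-0.49643747 -0.37974019 -0.03796526]
```

>>> servo_tool:
  plan:
    - {"xyz":[-0.2,-0.6,0.4],"twist":[0,0,0],"jaw":0.5}
    - {"xyz":[-0.2,-0.6,0.4],"twist":[0,0,0],"jaw":0.6}
    - {"xyz":[-0.2,-0.6,0.4],"twist":[0,0,0],"jaw":0.7}
    - {"xyz":[-0.2,-0.6,0.4],"twist":[0,0,0],"jaw":1}
    - {"xyz":[-0.2,-0.6,0.4],"twist":[0,0,0],"jaw":1}
    - {"xyz":[-0.2,-0.6,0.4],"twist":[0,0,0],"jaw":1}
  newtons: 15

```text
time_s: 3.25
tool_pos: [0.4953, 0.0076, 0.2428]
tool_rot: [180.0, 0.0, 178.8]
force: [0.5, 0.4, -0.2]
grip_width: 0.0181
grasp_force: 0.3
```

>>> servo_tool:
  plan:
    - {"xyz":[0,0,0],"twist":[0,0,0],"jaw":1}
    - {"xyz":[0,0,0],"twist":[0,0,0],"jaw":1}
    - {"xyz":[0,0,0],"twist":[0,0,0],"jaw":1}
    - {"xyz":[0.21,0,-0.24],"twist":[0,0,0],"jaw":1}
    - {"xyz":[0.43,0,-0.47],"twist":[0,0,0],"jaw":1}
    - {"xyz":[0.68,0,-0.68],"twist":[0,0,0],"jaw":1}
    - {"xyz":[0.93,0,-0.87],"twist":[0,0,0],"jaw":1}
    - {"xyz":[1.2,0,-1.03],"twist":[0,0,0],"jaw":1}
    - {"xyz":[1.48,0,-1.18],"twist":[0,0,0],"jaw":1}
    - {"xyz":[1.48,0,-1.18],"twist":[0,0,0],"jaw":1}

```text
time_s: 4.08
tool_pos: [0.48, 0.0085, 0.2549]
tool_rot: [179.9, 0.0, 178.8]
force: [0.7, 4.7, -0.7]
grip_width: 0.0153
grasp_force: 15.0
```

```bash
python3 - <<'E'
from cell import env
from h import *
i=[]
for n,(x0,x1,y0,y1) in dict(wrist=(180,340,110,290),side=(190,260,160,230)).items():
    c=env.read_camera(n)
    m=c["img"][y0:y1,x0:x1,::-1].copy(); i.append(cv2.resize(m,(400,450) if n=="wrist" else (390,390),interpolation=cv2.INTER_CUBIC))
    print(n,proj(c,[[.4809,.0085,.0888],[.4957,.008,.077]]))
i=[cv2.copyMakeBorder(m,0,450-m.shape[0],0,0,0) for m in i]
cv2.imwrite("pics/g4.png",np.hstack(i)); o=env.get_obs();print(o["tool_pos"],o["force"],o["grip_width"])
E
```

```text
wrist [[253.23321286 243.46122883]
 [253.02768448 255.01868738]]
side [[212.64687535 193.19231543]
 [214.15587977 191.14814047]]
[0.4801747  0.00854845 0.25479836] [ 0.48253778  4.6126007  -1.15597498] 0.01537795311189414
```

View pics/g4.png

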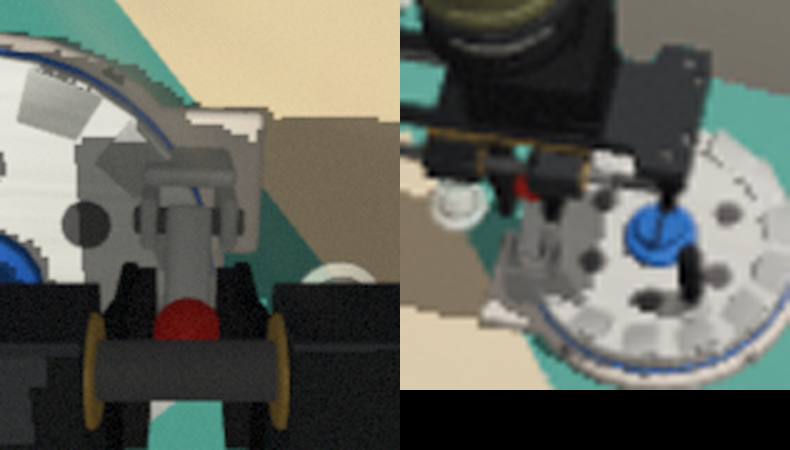

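The ball is lifted in the grip, at wrist (255,241) against a predicted (253,243). I'll continue the arc.

>>> servo_tool:
  plan:
    - {"xyz":[0.3,0.05,-0.12],"twist":[0,0,0],"jaw":1}
    - {"xyz":[0.6,0.1,-0.22],"twist":[0,0,0],"jaw":1}
    - {"xyz":[1.23,0.1,-0.35],"twist":[0,0,0],"jaw":1}
    - {"xyz":[1.86,0.1,-0.38],"twist":[0,0,0],"jaw":1}
    - {"xyz":[2.49,0.1,-0.31],"twist":[0,0,0],"jaw":1}
    - {"xyz":[3.11,0.1,-0.14],"twist":[0,0,0],"jaw":1}
    - {"xyz":[3.69,0.1,0.13],"twist":[0,0,0],"jaw":1}
    - {"xyz":[3.95,0.1,0.28],"twist":[0,0,0],"jaw":1}
    - {"xyz":[4.05,0.1,0.36],"twist":[0,0,0],"jaw":1}
    - {"xyz":[4.05,0.1,0.36],"twist":[0,0,0],"jaw":1}

```text
time_s: 5.02
tool_pos: [0.4394, 0.0104, 0.2508]
tool_rot: [179.9, 0.1, 178.8]
force: [2.2, 6.3, -3.2]
grip_width: 0.0155
grasp_force: 15.0
```

>>> servo_tool:
  plan:
    - {"xyz":[0,0,0],"twist":[0,0,0],"jaw":0.7}
    - {"xyz":[0,0,0],"twist":[0,0,0],"jaw":0.6}
    - {"xyz":[0,0,0],"twist":[0,0,0],"jaw":0.5}
    - {"xyz":[0,0,0],"twist":[0,0,0],"jaw":0.5}
    - {"xyz":[0,0,-2],"twist":[0,0,0],"jaw":0.5}
    - {"xyz":[0,0,-5],"twist":[0,0,0],"jaw":0.5}
    - {"xyz":[0,0,-8],"twist":[0,0,0],"jaw":0.5}
    - {"xyz":[0,0,-8],"twist":[0,0,0],"jaw":0.5}
    - {"xyz":[0,0,-8],"twist":[0,0,0],"jaw":0.5}

```text
time_s: 5.77
tool_pos: [0.4406, 0.0091, 0.3325]
tool_rot: [179.9, 0.2, 178.7]
force: [-0.4, -0.4, -1.7]
grip_width: 0.0434
grasp_force: 0.0
```

```bash
python3 - <<'E'
from cell import env
from h import *
for n in ["wrist","scene","side"]:
    c=env.read_camera(n); np.savez(n+"5.npz",**c); h=cv2.cvtColor(c["img"],cv2.COLOR_RGB2HSV)
    m=(((h[...,0]<8)|(h[...,0]>172))&(h[...,1]>150)&(h[...,2]>60)).astype(np.uint8)
    k,_,st,ce=cv2.connectedComponentsWithStats(m)
    print(n,"pred",proj(c,[.4395,.009,.084]).round(1),[(st[j,4],ce[j].round(1)) for j in range(1,k) if st[j,4]>4])
    if n=="wrist": cv2.imwrite("pics/w5.png",c["img"][:,:,::-1])
o=env.get_obs();print(o["tool_pos"],o["tool_rot"],o["force"],o["grip_width"],o["qpos"].round(1))
E
```

```text
wrist pred [253.5 197.3] [(np.int32(242), array([255.9, 197.2]))]
scene pred [289.1 216.6] [(np.int32(42), array([ 9.8, 19.5])), (np.int32(5), array([16.4, 37.8])), (np.int32(5), array([17.8, 44.8])), (np.int32(6), array([19. , 50.5])), (np.int32(5), array([10.4, 57. ])), (np.int32(23), array([21.5, 64.6])), (np.int32(8), array([24.4, 78.5])), (np.int32(17), array([26.8, 90.4])), (np.int32(20), array([ 2.4, 93.1])), (np.int32(8), array([  7. , 101.8])), (np.int32(25), array([ 23., 107.])), (np.int32(14), array([  9.6, 112.7])), (np.int32(13), array([289.6, 217.4]))]
side pred [209.8 206. ] [(np.int32(55), array([247.2,  24.3])), (np.int32(46), array([310.3, 180. ])), (np.int32(20), array([209.8, 205.8])), (np.int32(40), array([ 50.8, 209.1])), (np.int32(50), array([497.5, 239.6]))]
[0.43942664 0.0094211  0.32980877] [-1.79956741e+02 -1.18583446e-01  1.78747135e+02] [-0.28681645 -0.15979716  0.05087763] 0.04364405328568617 [-38.6  -6.3  32.4 118.    3.7  67.5  80.9]
```

View pics/w5.png

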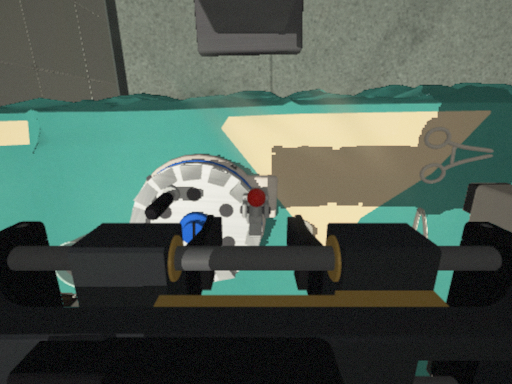

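All three views put the ball at the rest-back position. The wrist view agrees too: ball at (256,197), handle near (155,207). Next is the handle, turning the tool -50° first.

>>> servo_tool:
  plan:
    - {"xyz":[-0.3,-3,0],"twist":[0,0,7],"jaw":0.5}
    - {"xyz":[-0.7,-6,0],"twist":[0,0,14],"jaw":0.5}
    - {"xyz":[-1.1,-9.1,0],"twist":[0,0,21],"jaw":0.5}
    - {"xyz":[-1.1,-9.1,0],"twist":[0,0,28],"jaw":0.5}
    - {"xyz":[-1.1,-9.1,0],"twist":[0,0,35],"jaw":0.5}
    - {"xyz":[-1.1,-9.1,0],"twist":[0,0,42],"jaw":0.5}
    - {"xyz":[-1.1,-9.1,1],"twist":[0,0,50],"jaw":0.5}
    - {"xyz":[-1.1,-9.1,2],"twist":[0,0,50],"jaw":0.5}
    - {"xyz":[-1.1,-9.1,2],"twist":[0,0,50],"jaw":0.5}
    - {"xyz":[-1.1,-9.1,2],"twist":[0,0,50],"jaw":0.5}

```text
time_s: 6.75
tool_pos: [0.4484, -0.0814, 0.3096]
tool_rot: [-179.8, -0.1, 128.9]
force: [-0.8, 0.3, 0.8]
grip_width: 0.0434
grasp_force: 0.0
```

```bash
python3 - <<'E'
from cell import env
from h import *
o=env.get_obs();print(o["tool_pos"],o["tool_rot"],o["force"],o["qpos"].round(1))
c=env.read_camera("wrist");p=proj(c,[[.4485,-.0815,.096],[.4485,-.0815,.048]]);print(p,proj(c,[.488,-.0555,.05]))
cv2.imwrite("pics/w6.png",c["img"][:,:,::-1]); np.savez("w6.npz",**c)
E
```

```text
[ 0.44840157 -0.08141694  0.3095704 ] [-1.79828191e+02 -8.61567203e-02  1.28933470e+02] [-0.84452578  0.28776729  0.81121397] [-30.9  -2.7  37.3 117.6   1.9  64.7  44.6]
[[255.36799901 213.85269166]
 [255.34065797 195.36970928]] [304.58117314 200.64222178]
```

View pics/w6.png

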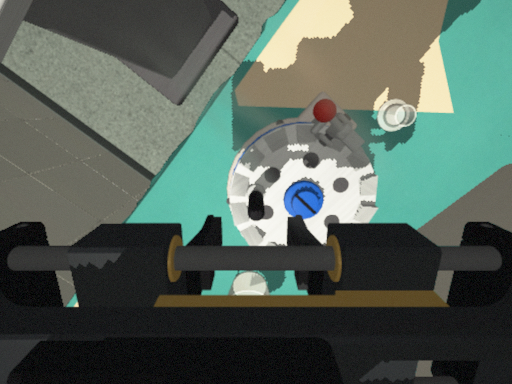

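The handle shows at (257,192) to (257,217), within 2 px of the prediction. Descending and gripping.

>>> servo_tool:
  plan:
    - {"xyz":[0,0.1,2],"twist":[0,0,0],"jaw":0.5}
    - {"xyz":[0,0.1,4.5],"twist":[0,0,0],"jaw":0.5}
    - {"xyz":[0,0.1,6.6],"twist":[0,0,0],"jaw":0.5}
    - {"xyz":[0,0.1,6.6],"twist":[0,0,0],"jaw":0.6}
    - {"xyz":[0,0.1,6.6],"twist":[0,0,0],"jaw":0.7}
    - {"xyz":[0,0.1,6.6],"twist":[0,0,0],"jaw":1}
    - {"xyz":[0,0.1,6.6],"twist":[0,0,0],"jaw":1}
    - {"xyz":[0,0.1,6.6],"twist":[0,0,0],"jaw":1}
    - {"xyz":[0,0.1,6.6],"twist":[0,0,0],"jaw":1}
    - {"xyz":[0,0.1,6.6],"twist":[0,0,0],"jaw":1}
  newtons: 40

```text
time_s: 7.63
tool_pos: [0.4497, -0.0816, 0.246]
tool_rot: [-180.0, 0.0, 128.8]
force: [-3.2, -2.5, 6.2]
grip_width: 0.0129
grasp_force: 40.0
```

```bash
cat >arc.py <<'E'
# handle arc: rows in tool axes from current pose, deltas deg list argv
import sys
from cell import env
import numpy as np
o=env.get_obs();p=o["tool_pos"][:2];C=np.array([.4885,-.0555]);yaw=np.radians(o["tool_rot"][2])
f=o["force"];r=p-C;ph=np.arctan2(r[1],r[0]);t=np.array([-np.sin(ph),np.cos(ph)])
print("t",o["time_s"],"phi",np.degrees(ph).round(2),"r",np.hypot(*r).round(4),"z",o["tool_pos"][2].round(4),"yaw",o["tool_rot"][2].round(2),"F",f.round(1),"Ftan",(f[:2]@t).round(2),"Frad",(f[:2]@(r/np.hypot(*r))).round(2),"Mz",o["wrist_torque"].round(2),"grip",o["grip_width"].round(4),o["grasp_force"])
tx=np.array([np.cos(yaw),np.sin(yaw)]);ty=np.array([np.sin(yaw),-np.cos(yaw)])
R=.048
for a in map(float,sys.argv[1:]):
    q=ph+np.radians(a);d=C+R*np.array([np.cos(q),np.sin(q)])-(C+R*np.array([np.cos(ph),np.sin(ph)]))
    print(a,(100*d@tx).round(2),(100*d@ty).round(2))
E
python3 arc.py 3 6 9 12 15 18 21 24 27 30
```

```text
Traceback (most recent call last):
  File "arc.py", line 7, in <module>
    print("t",o["time_s"],"phi",np.degrees(ph).round(2),"r",np.hypot(*r).round(4),"z",o["tool_pos"][2].round(4),"yaw",o["tool_rot"][2].round(2),"F",f.round(1),"Ftan",(f[:2]@t).round(2),"Frad",(f[:2]@(r/np.hypot(*r))).round(2),"Mz",o["wrist_torque"].round(2),"grip",o["grip_width"].round(4),o["grasp_force"])
                                                                                                                                                                                                                                                                         ^^^^^^^^^^^^^^^^^^^^^
AttributeError: 'float' object has no attribute 'round'
```

```bash
sed -i 's/o\["grip_width"\].round(4)/o["grip_width"]/' arc.py; python3 arc.py 3 6 9 12 15 18 21 24 27 30
```

```text
t 7.6333 phi -146.01 r 0.0467 z 0.246 yaw 128.76 F [-3.2 -2.5  6.2] Ftan 0.25 Frad 4.08 Mz [-0.56  0.85  0.07] grip 0.012908036297174248 39.99523452588619
3.0 -0.25 -0.01
6.0 -0.5 -0.02
9.0 -0.75 -0.0
12.0 -1.0 0.02
15.0 -1.25 0.06
18.0 -1.5 0.11
21.0 -1.74 0.17
24.0 -1.98 0.25
27.0 -2.22 0.34
30.0 -2.45 0.44
```

>>> servo_tool:
  plan:
    - {"xyz":[-0.25,0,0],"twist":[0,0,-3],"jaw":1}
    - {"xyz":[-0.5,-0.02,0],"twist":[0,0,-6],"jaw":1}
    - {"xyz":[-0.75,0,0],"twist":[0,0,-9],"jaw":1}
    - {"xyz":[-1.0,0.02,0],"twist":[0,0,-12],"jaw":1}
    - {"xyz":[-1.25,0.06,0],"twist":[0,0,-15],"jaw":1}
    - {"xyz":[-1.5,0.11,0],"twist":[0,0,-18],"jaw":1}
    - {"xyz":[-1.74,0.17,0],"twist":[0,0,-21],"jaw":1}
    - {"xyz":[-1.98,0.25,0],"twist":[0,0,-24],"jaw":1}
    - {"xyz":[-2.22,0.34,0],"twist":[0,0,-27],"jaw":1}
    - {"xyz":[-2.22,0.34,0],"twist":[0,0,-27],"jaw":1}

```text
time_s: 8.47
tool_pos: [0.4662, -0.098, 0.2461]
tool_rot: [-179.9, -0.0, 155.9]
force: [-4.7, -4.1, 7.2]
grip_width: 0.0128
grasp_force: 40.0
```

```bash
python3 arc.py 2 4 6 8 10 12
```

```text
t 8.4667 phi -117.73 r 0.048 z 0.2461 yaw 155.86 F [-4.7 -4.1  7.2] Ftan -2.28 Frad 5.81 Mz [-1.03  0.96  0.11] grip 0.012824425403288167 39.987898372637574
2.0 -0.17 -0.01
4.0 -0.33 -0.01
6.0 -0.5 -0.01
8.0 -0.67 0.0
10.0 -0.84 0.02
12.0 -1.0 0.04
```

>>> servo_tool:
  plan:
    - {"xyz":[-0.17,-0.01,0],"twist":[0,0,-2],"jaw":1}
    - {"xyz":[-0.33,-0.01,0],"twist":[0,0,-4],"jaw":1}
    - {"xyz":[-0.5,-0.01,0],"twist":[0,0,-6],"jaw":1}
    - {"xyz":[-0.67,0,0],"twist":[0,0,-8],"jaw":1}
    - {"xyz":[-0.67,0,0],"twist":[0,0,-8],"jaw":1}

```text
time_s: 8.88
tool_pos: [0.4721, -0.101, 0.246]
tool_rot: [-179.8, -0.0, 163.8]
force: [-4.8, -5.1, 7.2]
grip_width: 0.0128
grasp_force: 40.0
```

```bash
python3 arc.py 2 4 6 8
```

```text
t 8.8833 phi -109.82 r 0.0483 z 0.246 yaw 163.81 F [-4.8 -5.1  7.2] Ftan -2.79 Frad 6.48 Mz [-1.2   1.03  0.12] grip 0.012846182358399976 39.98655827046605
2.0 -0.17 -0.01
4.0 -0.33 -0.01
6.0 -0.5 -0.01
8.0 -0.67 0.0
```

>>> servo_tool:
  plan:
    - {"xyz":[-0.17,-0.05,0],"twist":[0,0,-2],"jaw":1}
    - {"xyz":[-0.33,-0.1,0],"twist":[0,0,-4],"jaw":1}
    - {"xyz":[-0.5,-0.1,0],"twist":[0,0,-6],"jaw":1}
    - {"xyz":[-0.67,-0.1,0],"twist":[0,0,-8],"jaw":1}
    - {"xyz":[-0.67,-0.1,0],"twist":[0,0,-8],"jaw":1}

```text
time_s: 9.3
tool_pos: [0.4785, -0.1034, 0.246]
tool_rot: [-179.9, -0.0, 171.8]
force: [-4.1, -4.2, 5.4]
grip_width: 0.0131
grasp_force: 40.0
```

```bash
python3 arc.py 2 4 6 8
```

```text
t 9.3 phi -101.82 r 0.0489 z 0.246 yaw 171.83 F [-4.1 -4.2  5.4] Ftan -3.12 Frad 4.9 Mz [-0.86  0.83  0.13] grip 0.013075768447246939 39.98909330358174
2.0 -0.17 -0.01
4.0 -0.33 -0.01
6.0 -0.5 -0.01
8.0 -0.67 0.0
```

>>> servo_tool:
  plan:
    - {"xyz":[-0.17,-0.03,0],"twist":[0,0,-2],"jaw":1}
    - {"xyz":[-0.33,-0.05,0],"twist":[0,0,-4],"jaw":1}
    - {"xyz":[-0.5,-0.05,0],"twist":[0,0,-6],"jaw":1}
    - {"xyz":[-0.5,-0.05,0],"twist":[0,0,-6],"jaw":1}

```text
time_s: 9.63
tool_pos: [0.4834, -0.1045, 0.2461]
tool_rot: [-179.9, -0.0, 177.8]
force: [-3.8, -3.9, 5.1]
grip_width: 0.013
grasp_force: 40.0
```

```bash
python3 arc.py
```

```text
t 9.6333 phi -95.9 r 0.0492 z 0.2461 yaw 177.84 F [-3.8 -3.9  5.1] Ftan -3.35 Frad 4.28 Mz [-0.86  0.82  0.2 ] grip 0.012995360644593692 39.98955372601813
```

>>> servo_tool:
  plan:
    - {"xyz":[-0.17,-0.01,0],"twist":[0,0,-2],"jaw":1}
    - {"xyz":[-0.33,-0.01,0],"twist":[0,0,-4],"jaw":1}
    - {"xyz":[-0.5,-0.01,0],"twist":[0,0,-6],"jaw":1}
    - {"xyz":[-0.5,-0.01,0],"twist":[0,0,-6],"jaw":1}

```text
time_s: 9.97
tool_pos: [0.4879, -0.1051, 0.246]
tool_rot: [-179.9, -0.1, -176.2]
force: [-5.3, -3.5, 7.2]
grip_width: 0.0126
grasp_force: 40.0
```

```bash
python3 arc.py
```

```text
t 9.9667 phi -90.66 r 0.0496 z 0.246 yaw -176.2 F [-5.3 -3.5  7.2] Ftan -5.31 Frad 3.59 Mz [-0.96  1.2   0.06] grip 0.012647180123715756 39.988965340180584
```

>>> servo_tool:
  plan:
    - {"xyz":[-0.1,0.0,0],"twist":[0,0,-1],"jaw":1}
    - {"xyz":[-0.2,0.0,0],"twist":[0,0,-2],"jaw":1}
    - {"xyz":[-0.2,0.0,0],"twist":[0,0,-2],"jaw":1}

```text
time_s: 10.22
tool_pos: [0.4895, -0.1051, 0.246]
tool_rot: [-179.9, -0.2, -174.3]
force: [-7.5, -3.5, 8.9]
grip_width: 0.0132
grasp_force: 40.0
```

```bash
python3 arc.py
```

```text
t 10.2167 phi -88.84 r 0.0496 z 0.246 yaw -174.26 F [-7.5 -3.5  8.9] Ftan -7.56 Frad 3.38 Mz [-1.01  1.61  0.09] grip 0.013231540008697931 39.98915982672159
```

>>> servo_tool:
  plan:
    - {"xyz":[-0.08,0.0,0],"twist":[0,0,-1],"jaw":1}
    - {"xyz":[-0.15,0.0,0],"twist":[0,0,-2],"jaw":1}
    - {"xyz":[-0.15,0.0,0],"twist":[0,0,-2],"jaw":1}
    - {"xyz":[-0.15,0.0,0],"twist":[0,0,-2],"jaw":1}
    - {"xyz":[-0.15,0.0,0],"twist":[0,0,-2],"jaw":1}
    - {"xyz":[-0.15,0.0,0],"twist":[0,0,-2],"jaw":1}

```text
time_s: 10.72
tool_pos: [0.4908, -0.1052, 0.246]
tool_rot: [-179.9, -0.2, -172.3]
force: [-8.5, -4.3, 9.6]
grip_width: 0.0134
grasp_force: 40.0
```

```bash
python3 arc.py
```

```text
t 10.7167 phi -87.38 r 0.0497 z 0.246 yaw -172.32 F [-8.5 -4.3  9.6] Ftan -8.66 Frad 3.92 Mz [-1.11  1.73 -0.03] grip 0.013373193693472089 39.98955772491172
```

>>> servo_tool:
  plan:
    - {"xyz":[-0.1,0.0,0],"twist":[0,0,-1],"jaw":1}
    - {"xyz":[-0.1,0.0,0],"twist":[0,0,-1],"jaw":1}
    - {"xyz":[-0.1,0.0,0],"twist":[0,0,-1],"jaw":1}
    - {"xyz":[-0.1,0.0,0],"twist":[0,0,-1],"jaw":1}
    - {"xyz":[-0.1,0.0,0],"twist":[0,0,-1],"jaw":1}
    - {"xyz":[-0.1,0.0,0],"twist":[0,0,-1],"jaw":1}

```text
time_s: 11.22
tool_pos: [0.4916, -0.1052, 0.246]
tool_rot: [-179.9, -0.2, -171.3]
force: [-7.9, -4.9, 10.1]
grip_width: 0.0129
grasp_force: 40.0
```

```bash
python3 arc.py
```

```text
t 11.2167 phi -86.43 r 0.0498 z 0.246 yaw -171.33 F [-7.9 -4.9 10.1] Ftan -8.21 Frad 4.37 Mz [-1.14  1.84 -0.06] grip 0.012935469778687812 39.98972332337871
```

>>> servo_tool:
  plan:
    - {"xyz":[0.06,0.01,0],"twist":[0,0,0.7],"jaw":1}
    - {"xyz":[0.12,0.02,0],"twist":[0,0,1.4],"jaw":1}
    - {"xyz":[0.18,0.03,0],"twist":[0,0,2.1],"jaw":1}
    - {"xyz":[0.24,0.04,0],"twist":[0,0,2.8],"jaw":1}
    - {"xyz":[0.24,0.04,0],"twist":[0,0,2.8],"jaw":1}

```text
time_s: 11.63
tool_pos: [0.4896, -0.105, 0.246]
tool_rot: [-179.9, -0.1, -174.1]
force: [-6.2, -5.4, 8.3]
grip_width: 0.0132
grasp_force: 40.0
```

```bash
python3 arc.py
```

```text
t 11.6333 phi -88.77 r 0.0495 z 0.246 yaw -174.14 F [-6.2 -5.4  8.3] Ftan -6.33 Frad 5.31 Mz [-1.18  1.39  0.04] grip 0.013200912215650933 39.98787158416235
```

>>> servo_tool:
  plan:
    - {"xyz":[0.06,0.0,0],"twist":[0,0,0.7],"jaw":1}
    - {"xyz":[0.12,0.0,0],"twist":[0,0,1.4],"jaw":1}
    - {"xyz":[0.18,0.01,0],"twist":[0,0,2.1],"jaw":1}
    - {"xyz":[0.18,0.01,0],"twist":[0,0,2.1],"jaw":1}

```text
time_s: 11.97
tool_pos: [0.488, -0.1049, 0.2461]
tool_rot: [-179.9, -0.1, -176.2]
force: [-5.8, -4.6, 7.5]
grip_width: 0.0132
grasp_force: 40.0
```

```bash
python3 arc.py
```

```text
t 11.9667 phi -90.58 r 0.0494 z 0.2461 yaw -176.22 F [-5.8 -4.6  7.5] Ftan -5.76 Frad 4.65 Mz [-1.14  1.21  0.02] grip 0.013192810977067886 39.987876557643176
```

>>> servo_tool:
  plan:
    - {"xyz":[0.09,0.0,0],"twist":[0,0,1],"jaw":1}
    - {"xyz":[0.17,0.0,0],"twist":[0,0,2],"jaw":1}
    - {"xyz":[0.26,0.0,0],"twist":[0,0,3],"jaw":1}
    - {"xyz":[0.34,0.0,0],"twist":[0,0,4],"jaw":1}
    - {"xyz":[0.34,0.0,0],"twist":[0,0,4],"jaw":1}

```text
time_s: 12.38
tool_pos: [0.485, -0.1047, 0.2461]
tool_rot: [-179.9, -0.0, 179.8]
force: [-4.1, -3.6, 5.6]
grip_width: 0.0126
grasp_force: 40.0
```

```bash
python3 arc.py
```

```text
t 12.3833 phi -94.03 r 0.0493 z 0.2461 yaw 179.81 F [-4.1 -3.6  5.6] Ftan -3.86 Frad 3.86 Mz [-0.97  0.84  0.14] grip 0.012599333132123254 39.98903810650518
```

The wrist moment My reads 0.82 with the wheel free, climbs to 1.84 at the stop, and returns to 0.84. So the spring pressed with about 6 N at the handle, touching near phi = -92.5°. I'll go back to about touch, then release.

>>> servo_tool:
  plan:
    - {"xyz":[-0.08,0.0,0],"twist":[0,0,-1],"jaw":1}
    - {"xyz":[-0.14,0.0,0],"twist":[0,0,-1.7],"jaw":1}
    - {"xyz":[-0.14,0.0,0],"twist":[0,0,-1.7],"jaw":1}
  newtons: 40

```text
time_s: 12.63
tool_pos: [0.4862, -0.1049, 0.246]
tool_rot: [-179.9, -0.1, -178.4]
force: [-6.0, -3.7, 6.3]
grip_width: 0.0127
grasp_force: 40.0
```

```bash
python3 arc.py
```

```text
t 12.6333 phi -92.62 r 0.0494 z 0.246 yaw -178.44 F [-6.  -3.7  6.3] Ftan -5.83 Frad 3.98 Mz [-0.94  1.09  0.09] grip 0.012654646360770686 39.98899363003147
```

>>> servo_tool:
  plan:
    - {"xyz":[0,0,0],"twist":[0,0,0],"jaw":0.8}
    - {"xyz":[0,0,0],"twist":[0,0,0],"jaw":0.65}
    - {"xyz":[0,0,0],"twist":[0,0,0],"jaw":0.5}
    - {"xyz":[0,0,0],"twist":[0,0,0],"jaw":0.5}
    - {"xyz":[0,0,-3],"twist":[0,0,0],"jaw":0.5}
    - {"xyz":[0,0,-6],"twist":[0,0,0],"jaw":0.5}
    - {"xyz":[0,0,-8.5],"twist":[0,0,0],"jaw":0.5}
    - {"xyz":[0,0,-8.5],"twist":[0,0,0],"jaw":0.5}
    - {"xyz":[0,0,-8.5],"twist":[0,0,0],"jaw":0.5}

```text
time_s: 13.38
tool_pos: [0.4875, -0.1027, 0.3314]
tool_rot: [180.0, 0.2, -178.4]
force: [0.3, 0.7, -0.4]
grip_width: 0.0434
grasp_force: 0.0
```

```bash
python3 - <<'E'
from cell import env
from h import *
o=env.get_obs();print(o["tool_pos"],o["tool_rot"],o["force"],o["wrist_torque"].round(2))
c=env.read_camera("wrist");np.savez("w7.npz",**c);v=c["img"].max(2)
print("ball",proj(c,[.4395,.0095,.084]))
for ph in (-100,-95,-92.5,-90,-85):
    a=np.radians(ph);q=[.4885+.048*np.cos(a),-.0555+.048*np.sin(a)];print(ph,proj(c,[q+[.096],q+[.048]]).round(1).tolist())
m=((v<45)).astype(np.uint8); m[225:]=0
k,_,st,ce=cv2.connectedComponentsWithStats(m)
for j in range(1,k):
    if st[j,4]>30: print(st[j],ce[j].round(1))
E
```

```text
[ 0.48746653 -0.10271205  0.33139803] [ 179.96078156    0.21387464 -178.38027675] [ 0.3476668   0.67104074 -0.44153972] [-0. -0. -0.]
ball [385.99819473 149.27634436]
-100 [[253.8, 195.1], [253.9, 180.9]]
-95 [[253.1, 199.7], [253.3, 184.8]]
-92.5 [[252.8, 202.0], [253.1, 186.7]]
-90 [[252.7, 204.3], [253.0, 188.7]]
-85 [[252.8, 208.9], [253.1, 192.5]]
[330   3  13  18  90] [336.7  12.7]
[236  37  48   4 111] [257.7  38.3]
[293  38  45   4 104] [315.4  40. ]
[244 181  22  26 330] [252.3 194.1]
[288 183  19  18  52] [296.9 191.7]
[318 204  10  11  47] [322.6 208.7]
[204 215  17  10 135] [212.5 220.2]
[285 215  19  10 139] [294.4 220.2]
[466 221  28   4  76] [478.5 223.1]
[ 16 222  27   3  71] [ 29.6 223.1]
[329 223  78   2  88] [364.6 223.9]
[102 224  79   1  79] [141. 224.]
```

The handle is at phi ≈ -92.6°, where it was left. Back to the ball.

>>> servo_tool:
  plan:
    - {"xyz":[1.5,3.8,0],"twist":[0,0,2.8],"jaw":0.5}
    - {"xyz":[3,7.6,0],"twist":[0,0,2.8],"jaw":0.5}
    - {"xyz":[4.5,11.3,0],"twist":[0,0,2.8],"jaw":0.5}
    - {"xyz":[4.5,11.3,0],"twist":[0,0,2.8],"jaw":0.5}
    - {"xyz":[4.5,11.3,0],"twist":[0,0,2.8],"jaw":0.5}
    - {"xyz":[4.5,11.3,3],"twist":[0,0,2.8],"jaw":0.5}
    - {"xyz":[4.5,11.3,6],"twist":[0,0,2.8],"jaw":0.5}
    - {"xyz":[4.5,11.3,8],"twist":[0,0,2.8],"jaw":0.5}
    - {"xyz":[4.5,11.3,8],"twist":[0,0,2.8],"jaw":0.5}
    - {"xyz":[4.5,11.3,8],"twist":[0,0,2.8],"jaw":0.5}
  newtons: 15

```text
time_s: 14.27
tool_pos: [0.4384, 0.0076, 0.2489]
tool_rot: [-179.9, -0.2, 178.7]
force: [0.7, -0.3, 0.6]
grip_width: 0.0437
grasp_force: 0.0
```

```bash
python3 - <<'E'
from cell import env
from h import *
o=env.get_obs();print(o["tool_pos"],o["tool_rot"],o["force"])
c=env.read_camera("wrist"); h=cv2.cvtColor(c["img"],cv2.COLOR_RGB2HSV)
m=(((h[...,0]<8)|(h[...,0]>172))&(h[...,1]>150)&(h[...,2]>60)).astype(np.uint8)
k,_,st,ce=cv2.connectedComponentsWithStats(m);print(proj(c,[.4395,.0095,.084]),[(st[j],ce[j]) for j in range(1,k) if st[j,4]>30])
E
```

```text
[0.4383759  0.00758138 0.24885414] [-179.89048642   -0.1887732   178.65861365] [ 0.67021622 -0.34253445  0.56039873]
[257.34090109 245.48783916] [(array([247, 232,  27,  14, 288], dtype=int32), array([260.30902778, 239.66319444]))]
```

>>> servo_tool:
  plan:
    - {"xyz":[-0.1,0.35,-0.15],"twist":[0,0,0],"jaw":0.5}
    - {"xyz":[-0.1,0.35,-0.15],"twist":[0,0,0],"jaw":0.65}
    - {"xyz":[-0.1,0.35,-0.15],"twist":[0,0,0],"jaw":0.75}
    - {"xyz":[-0.1,0.35,-0.15],"twist":[0,0,0],"jaw":1}
    - {"xyz":[-0.1,0.35,-0.15],"twist":[0,0,0],"jaw":1}
    - {"xyz":[-0.1,0.35,-0.15],"twist":[0,0,0],"jaw":1}
    - {"xyz":[-0.1,0.35,-0.15],"twist":[0,0,0],"jaw":1}

```text
time_s: 14.9
tool_pos: [0.4399, 0.0114, 0.2517]
tool_rot: [-179.9, 0.0, 178.8]
force: [0.0, -3.2, 2.2]
grip_width: 0.0154
grasp_force: 15.0
```

>>> servo_tool:
  plan:
    - {"xyz":[-0.23,-0.05,-0.16],"twist":[0,0,0],"jaw":1}
    - {"xyz":[-0.47,-0.05,-0.31],"twist":[0,0,0],"jaw":1}
    - {"xyz":[-1.05,-0.05,-0.58],"twist":[0,0,0],"jaw":1}
    - {"xyz":[-1.67,-0.05,-0.75],"twist":[0,0,0],"jaw":1}
    - {"xyz":[-2.3,-0.05,-0.82],"twist":[0,0,0],"jaw":1}
    - {"xyz":[-2.93,-0.05,-0.79],"twist":[0,0,0],"jaw":1}
    - {"xyz":[-3.56,-0.05,-0.66],"twist":[0,0,0],"jaw":1}
    - {"xyz":[-4.16,-0.05,-0.44],"twist":[0,0,0],"jaw":1}
    - {"xyz":[-4.16,-0.05,-0.44],"twist":[0,0,0],"jaw":1}

```text
time_s: 15.65
tool_pos: [0.4827, 0.0097, 0.2554]
tool_rot: [-179.9, 0.0, 178.7]
force: [-0.3, -5.1, -0.5]
grip_width: 0.0156
grasp_force: 15.0
```

>>> servo_tool:
  plan:
    - {"xyz":[-0.28,0,0.15],"twist":[0,0,0],"jaw":1}
    - {"xyz":[-0.55,0,0.31],"twist":[0,0,0],"jaw":1}
    - {"xyz":[-0.68,0,0.4],"twist":[0,0,0],"jaw":1}
    - {"xyz":[-0.68,0,0.4],"twist":[0,0,0],"jaw":1}

```text
time_s: 15.98
tool_pos: [0.4889, 0.0095, 0.2515]
tool_rot: [-179.9, 0.0, 178.7]
force: [-0.4, -6.9, 0.0]
grip_width: 0.0157
grasp_force: 15.0
```

>>> servo_tool:
  plan:
    - {"xyz":[-0.13,0.05,0.1],"twist":[0,0,0],"jaw":1}
    - {"xyz":[-0.25,0.1,0.2],"twist":[0,0,0],"jaw":1}
    - {"xyz":[-0.25,0.1,0.2],"twist":[0,0,0],"jaw":1}

```text
time_s: 16.23
tool_pos: [0.4908, 0.0096, 0.2504]
tool_rot: [-179.8, -0.2, 178.7]
force: [-8.0, -8.1, 11.1]
grip_width: 0.0155
grasp_force: 15.0
```

A tooth met the pawl (11 N upward) at about 0.25 rad. I'll ease off 1 mm and let go.

>>> servo_tool:
  plan:
    - {"xyz":[0.15,0,-0.12],"twist":[0,0,0],"jaw":1}
    - {"xyz":[0.15,0,-0.12],"twist":[0,0,0],"jaw":1}
    - {"xyz":[0.15,0,-0.12],"twist":[0,0,0],"jaw":0.8}
    - {"xyz":[0.15,0,-0.12],"twist":[0,0,0],"jaw":0.65}
    - {"xyz":[0.15,0,-0.12],"twist":[0,0,0],"jaw":0.5}
    - {"xyz":[0.15,0,-0.12],"twist":[0,0,0],"jaw":0.5}
    - {"xyz":[0.15,0,-3],"twist":[0,0,0],"jaw":0.5}
    - {"xyz":[0.15,0,-6],"twist":[0,0,0],"jaw":0.5}
    - {"xyz":[0.15,0,-9],"twist":[0,0,0],"jaw":0.5}
    - {"xyz":[0.15,0,-9],"twist":[0,0,0],"jaw":0.5}

```text
time_s: 17.07
tool_pos: [0.4917, 0.0126, 0.3458]
tool_rot: [179.8, 0.6, 178.8]
force: [1.1, 0.2, 0.5]
grip_width: 0.0429
grasp_force: 0.0
```

```bash
python3 - <<'E'
from cell import env
from h import *
o=env.get_obs();print(o["time_s"],o["tool_pos"],o["tool_rot"],o["force"])
c=env.read_camera("wrist"); h=cv2.cvtColor(c["img"],cv2.COLOR_RGB2HSV);np.savez("w8.npz",**c)
m=(((h[...,0]<8)|(h[...,0]>172))&(h[...,1]>150)&(h[...,2]>60)).astype(np.uint8)
k,_,st,ce=cv2.connectedComponentsWithStats(m);print([(st[j],ce[j]) for j in range(1,k) if st[j,4]>30])
for th in (0,.1,.2,.28,.35): 
    a=.663+th; print(th,proj(c,[.4637+.0406*np.cos(a),.0095,.052+.0406*np.sin(a)]).round(1))
v=c["img"].max(2);m=(v<45).astype(np.uint8);m[225:]=0
k,_,st,ce=cv2.connectedComponentsWithStats(m)
for ph in (-100,-95,-92.5,-90,-85):
    a=np.radians(ph);q=[.4885+.048*np.cos(a),-.0555+.048*np.sin(a)];print(ph,proj(c,[q+[.096],q+[.048]]).round(1).tolist())
for j in range(1,k):
    if st[j,4]>30 and st[j,1]>100: print(st[j],ce[j].round(1))
for n in ("scene","side"):
    c=env.read_camera(n);h=cv2.cvtColor(c["img"],cv2.COLOR_RGB2HSV);m=(((h[...,0]<8)|(h[...,0]>172))&(h[...,1]>150)&(h[...,2]>60)).astype(np.uint8)
    k,_,st,ce=cv2.connectedComponentsWithStats(m);print(n,[(st[j,4],ce[j].round(1)) for j in range(1,k) if st[j,4]>4 and 200<ce[j][0]<300 and ce[j][1]>150])
    for th in (0,.1,.2,.28): a=.663+th; print(th,proj(c,[.4637+.0406*np.cos(a),.0095,.052+.0406*np.sin(a)]).round(1))
E
```

```text
17.0667 [0.49166666 0.01259618 0.34582914] [179.77743922   0.61128582 178.83535124] [1.10501627 0.2076458  0.52554922]
[(array([241, 181,  17,  17, 208], dtype=int32), array([248.80288462, 189.01442308]))]
0 [249.8 194. ]
0.1 [249.7 192.4]
0.2 [249.6 190.3]
0.28 [249.5 188.4]
0.35 [249.4 186.5]
-100 [[124.7, 186.6], [145.5, 174.1]]
-95 [[124.8, 191.0], [145.5, 177.8]]
-92.5 [[125.0, 193.2], [145.7, 179.7]]
-90 [[125.4, 195.4], [145.9, 181.6]]
-85 [[126.3, 199.7], [146.6, 185.3]]
[460 138  14  30 203] [465.7 151.7]
[118 174  31  23 399] [132.9 184.9]
[205 215  17  10 122] [212.9 220.5]
[287 215  17  10 118] [294.9 220.7]
[ 16 222  27   3  71] [ 29.6 223.1]
[103 223  78   2  96] [138.9 223.8]
[466 222  28   3  73] [478.7 223.1]
[328 224  78   1  78] [366.5 224. ]
scene [(np.int32(12), array([270.2, 220.3]))]
0 [267.1 222.6]
0.1 [268.2 221.6]
0.2 [269.4 220.6]
0.28 [270.5 219.8]
side [(np.int32(17), array([213.6, 191.9]))]
0 [213.7 191.1]
0.1 [213.4 191.3]
0.2 [213.1 191.6]
0.28 [212.9 192. ]
```

The ball matches a pawl angle of about 0.25 rad, so it lies on a tooth. I'll check for any wheel shift since release by rectifying the disc.

```bash
python3 - <<'E'
from h import *
ang=np.radians(np.arange(-180,180,.5));
def unroll(f,z=.034,rs=np.arange(.026,.046,.001)):
    c=dict(np.load(f));P=np.stack([.4885+rs[:,None]*np.cos(ang),-.0555+rs[:,None]*np.sin(ang),np.full((len(rs),len(ang)),z)],-1)
    uv=proj(c,P.reshape(-1,3)).reshape(len(rs),-1,2).astype(np.float32)
    g=cv2.cvtColor(c["img"],cv2.COLOR_RGB2GRAY).astype(np.float32)
    m=cv2.remap(g,uv[...,0],uv[...,1],cv2.INTER_LINEAR);m[uv[...,1]>212]=np.nan;return m
A={f:unroll(f) for f in ("wrist1.npz","w6.npz","w7.npz","w8.npz")}
def sh(f,g,lo,hi):
    a,b=A[f],A[g];best=[]
    for s in np.arange(lo*2,hi*2+1):
        r=np.roll(a,int(s),1);k=np.isfinite(r)&np.isfinite(b);best.append((np.corrcoef(r[k],b[k])[0,1],s/2,k.mean()))
    return sorted(best)[-3:]
print("w1->w6",sh("wrist1.npz","w6.npz",-10,10));print("w7->w8",sh("w7.npz","w8.npz",-10,10));print("w1->w7",sh("wrist1.npz","w7.npz",30,75));print("w1->w8",sh("wrist1.npz","w8.npz",30,75))
E
```

```text
w1->w6 [(np.float64(0.8579825656262663), np.float64(-1.0), np.float64(0.6697222222222222)), (np.float64(0.8591292303199436), np.float64(0.0), np.float64(0.6697222222222222)), (np.float64(0.8602187874901229), np.float64(-0.5), np.float64(0.6697222222222222))]
w7->w8 [(np.float64(0.6116775853110944), np.float64(-0.5), np.float64(0.8510416666666667)), (np.float64(0.612721511242319), np.float64(0.5), np.float64(0.8510416666666667)), (np.float64(0.6145131097976149), np.float64(0.0), np.float64(0.8510416666666667))]
w1->w7 [(np.float64(0.5665900508664281), np.float64(53.5), np.float64(0.8510416666666667)), (np.float64(0.5682739752369189), np.float64(54.5), np.float64(0.8510416666666667)), (np.float64(0.5683844246920451), np.float64(54.0), np.float64(0.8510416666666667))]
w1->w8 [(np.float64(0.7241671376381695), np.float64(52.5), np.float64(0.9858333333333333)), (np.float64(0.7245688693998585), np.float64(53.5), np.float64(0.9858333333333333)), (np.float64(0.7254987099534648), np.float64(53.0), np.float64(0.9858333333333333))]
```

```bash
python3 -c "
from cell import env
print(env.sign_off())"
```

```text
the job is handed in; nothing more can be done
None
```

I handed the job in after about 17 s of the 64 s. The pawl lies on a tooth at about 0.25 rad, and the wheel is about 0.93 rad back, at or within about 2° of its stop after pressing it with an estimated 6 N at the handle. No verdict came back, and I did not re-check the cup, cap or timer.

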